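# Hook the glaze mixer onto the retracting hook

## Task

Take the black knob of the yellow swing arm, pull the sprung hook down beside the blue glaze mixer, swing it under the mixer's wire bail and ease it up until the bail sits in the hook, then let go so that the hook is left pulling on the bail. Work gently: feel for the bail instead of shoving it, never let the hook fly up, keep the mixer standing in its wooden dock, and leave the jar, bottle and cup where they are.

Things in the scene. Friction and masses are not known exactly. Their poses are not given: they have to be found in the camera images.
- stand: Foot of the hook stand, fixed: dark steel disc, 136 mm across. Origin on the table, on the vertical axis of the mast (28 mm tube, with a yellow drum on top up to 0.415 m). At mast joint 0 the yellow arm points along the stand's own -x; the mixer stands about 200 mm from the axis on that side.
- mast (a joint): Swing of mast and arm, rad, -0.75 to 0.75. Growing values are clockwise from above and carry the hook to the stand's own +y, the way the hook opens. The arm, seen from the axis, points along the stand's -x turned clockwise by this value. Turns almost freely. Starts at -0.62 to -0.45, where the hook hangs clear beside the mixer and can be pulled straight down.
- carriage (a joint): How far the arm is pulled down the mast, m: 0 fully up, stop at 0.12. A spring draws it up, about 5 N net at 0, 7 N at 0.1. At 0.093 to 0.107 the whole hook passes between the bail's bar and the mixer's top; with the bail seated in the hook it reads 0.063 to 0.073.
- hook (a joint): Sideways bend of the hook on its rubber root just under the arm, rad: 0 straight. Stiffness 2.5 Nm/rad: 0.04 rad is about 3 N on the shank at the bail bar's height (some 35 mm below the root when the hook is pulled down there). Negative when something ahead (such as the bail) holds the hook back, positive when it is pushed towards growing mast values.
- knob_mid (a point): Middle of the upright black rubber knob with a red top on the arm's end, to be gripped: 24 mm diameter, 50 mm tall (25 mm either way of this point), free above; it is 200 mm from the mast axis, and turns with the arm. The arm's top (18 mm wide) is 27 mm below this point. The hook hangs straight below the knob.
- hook_throat (a point): Inner bottom of the steel J hook, midway between shank and tip, 114 mm below knob_mid and 11 mm ahead of the knob's axis towards growing mast values; the straight shank hangs below the knob. Wire 8 mm thick, gap between shank and tip 14 mm; the tip ends 18 mm above this point, the hook's lowest face is 8 mm below it.
- mixer: Blue hand mixer, 0.93 kg, 72 mm across, flat top at 108 mm, standing upright with its 44 mm square foot in the dock. Origin at the centre of its underside, on the table. A black loop grip stands out 74 mm on its own -x and +x sides; a steel wire bail is on top. About 10 N on it or its bail is the most that counts as gentle; the spring alone pulls 6 to 7 N.
- dock: Light wooden block, 110 x 110 x 42 mm, fixed, holding the mixer's foot in a square hole. Origin at the centre of its underside.
- jar: Glass jar with a blue cap, 64 mm across, 85 mm tall, loose. Origin at the centre of its underside. Leave alone.
- bottle: Clear bottle with yellow label and cap, 60 mm across, 170 mm tall, loose. Origin at the centre of its underside. Leave alone.
- cup: White cup, 72 mm across, 75 mm tall, loose. Origin at the centre of its underside. Leave alone.
- bail_hinge (a point): Middle of the bail's hinge line (mixer's own x), fixed on the mixer 116 mm above its underside. The bail is a 7 mm wire arch, 62 mm wide; its straight top bar runs along the mixer's x, roughly along the arm, 50 mm from the hinge. Stiff hinge (holds to about 18 N); it leans up to 0.5 rad, so the bar is up to 24 mm to either side (own y), 160-166 mm high. The lean is not measured: feel or look.

How it is judged:
By the outcome, as a careful person would: the job done as asked, in the order asked, and still so for the second after the job is handed in, with the robot touching nothing.
It also fails if it takes over 72 s, if anything falls off the work surface, if the arm or the gripper's body presses on something with over 40 N, if the wrist force passes 120 N, or if a joint passes its speed limit or range.

## Robot

A 6-joint arm with a two-finger parallel gripper is mounted at the origin on the work surface. World frame = base frame: x ahead of the robot, y to its left, z up, the work surface at z = 0. Lengths are in m, angles in degrees, forces in N, time in s.
With the tool pointing down it reaches from about 0.4 to 0.825 m from the base axis. Payload 7 kg.
Tool frame: the origin (TCP) lies midway between the tips of the shut fingers; the grasp point (between the pads) lies 19 mm behind it (ctrl.hold_point_z is the distance from the TCP to the grasp point, in m); z points along the fingers, y is the line along which they close (so a half turn about z gives the same grasp; the last joint's range is limited). The gripper opens to 88 mm and grips with 3 to 60 N. Pads are 19 mm wide; open, the fingers measure 130 mm over their backs; the gripper's body (78 mm by 193 mm) begins 47 mm behind the grasp point.
Start: joints at [-54.311, 20.546, 0.682, 0, -70.136, -16.507], TCP at [0.222, -0.638, 0.227] pointing down, gripper open.
Joint ranges: [-176.03, 176.03], [-82.01, 121.73], [-58.28, 71.71], [-173.87, 95.51], [-174.79, -0.11], [-173.66, 173.66]. Speed limits (degrees/s): [136.94, 136.94, 172.46, 180, 180, 180].

## Interface

Orientations are given as [roll, pitch, yaw] about the fixed x, y, z axes, in that order (R = Rz(yaw) Ry(pitch) Rx(roll)).
In Python, from plant import ctrl gives the robot as it stands.
- The arm moves only by the tool apply_moves, never from a script. Its argument "deltas" is a list of rows, each an object with "fingers": the finger opening in mm, from 0 to 87.6; "delta_pos": the shift along the tool's x, y, z in mm, a list of three; "angular": the turn, a rotation vector about the tool's x, y, z in degrees, a list of three. A call has 1 to 10 rows; each row is the pose to reach, as a shift and turn from the pose commanded when the call began, along the tool's axes at that moment; what a row does not reach only later rows make up. A row lasts 1/10 s, in which the tool goes at most 50 mm and 8.59 degrees, less where a joint would pass 70% of its speed; a pose out of reach is approached as far as the arm can. A call with a gripper value outside its range is refused whole. The fingers move at their own pace and stop on an object; the grip force is fixed at half the most. Time passes only in rows, so rows that repeat a pose let the fingers close. It gives the time, the measured TCP pose, the force, the opening and the grip force at its end, in the units of the state.
- ctrl.get_obs(): the state, without advancing time (a new reading comes with each control period).
- ctrl.snapshot(name): name is "scene" or "top"; returns the picture (420x560x3 uint8, red, green, blue); there is no depth.
- ctrl.camera_params(name): a dict with "fx", "fy", "cx", "cy" (pixels), "cam_to_world" (4x4, takes a point from camera to world coordinates). Camera axes: x right, y up, looking along -z (the intrinsics and any distortion apply to the point x, -y, -z); pixel columns grow to the right and rows downward; lengths in m; the calibration is good to about 2 mm. A picture is of the moment at which its call begins. camera_params takes no time and is no camera call.
- ctrl.close_job(): hands the job in; it is judged then, once.
The state is a dict: "clock": time; "joint_pos": joint angles; "qvel": joint speeds; "tau": joint torques, N m; "tool_pos": TCP position; "orientation": TCP orientation; "force": force on the tool from outside, world axes, zero at the start; "moment": the same for the moment, N m; "opening": finger opening in m; "gripper_force": force on a finger pad.
Only numpy, scipy, OpenCV 4.12 (cv2) and the standard library are available. Lean on these libraries where they do the work, as an engineer would, in place of code of your own. Each camera call takes 0.05 s, during which the arm holds its last target. There are 200 camera calls.

## Working session

There is one attempt and no reset: what is moved stays moved. The work goes in short steps, Python scripts to look and compute and a tool call to move; the robot and the scene stay as the last step left them, time stands still between calls to the robot, and variables do not carry over. Pictures are saved under pics/ and viewed, at most 10 in all, crops included, and the job is handed in when it is done.

Besides the shell and the picture viewer there is one more tool, called after "Request:" as name([rows], argument=value, ...), one row to a line, values as JSON. apply_moves: Moves the arm, as the interface text tells. Its arguments: {"type":"object","properties":{"deltas":{"type":"array"}},"required":["deltas"]}

```bash
mkdir -p pics; ls; python3 - <<'E'
from plant import ctrl
import cv2,numpy as np
for n in("scene","top"):
    cv2.imwrite(f"pics/{n}0.png",ctrl.snapshot(n)[:,:,::-1])
    p=ctrl.camera_params(n);print({k:np.round(v,4).tolist() for k,v in p.items()})
print(ctrl.get_obs(),ctrl.hold_point_z)
E
```

```text
pics
{'fx': 535.9556, 'fy': 535.9556, 'cx': 275.3734, 'cy': 199.833, 'cam_to_world': [[0.7871, -0.3586, 0.5018, 1.1053], [0.6167, 0.468, -0.6329, -0.6305], [-0.0079, 0.8077, 0.5895, 0.8447], [0.0, 0.0, 0.0, 1.0]]}
{'fx': 414.615, 'fy': 414.615, 'cx': 280.5642, 'cy': 203.6529, 'cam_to_world': [[-0.0116, 0.9977, -0.067, 0.4776], [-0.9998, -0.0107, 0.0146, 0.0557], [0.0139, 0.0671, 0.9976, 1.1911], [0.0, 0.0, 0.0, 1.0]]}
{'clock': 0.1, 'joint_pos': array([-5.43106631e+01,  2.05862877e+01,  6.39891307e-01, -1.88553470e-02,
       -7.01353373e+01, -1.65078737e+01]), 'qvel': array([ 0.02326846, -0.02918725,  0.21858828,  0.08075468,  0.04981245,
       -0.06877119]), 'tau': array([-2.29814890e-03, -5.84161198e+01,  2.93753242e+01,  7.01544151e+00,
        1.02985388e-02, -5.28675787e-05]), 'tool_pos': array([ 0.22163112, -0.63712094,  0.22573123]), 'orientation': array([ 1.79916598e+02, -6.23099772e-03, -1.60824952e+02]), 'force': array([-0.36046725,  0.16900157, -0.565477  ]), 'moment': array([ 0.05800635, -0.00532155, -0.02552104]), 'gripper_force': 0.0, 'opening': 0.0875892134286289} 0.0188
```

View pics/scene0.png

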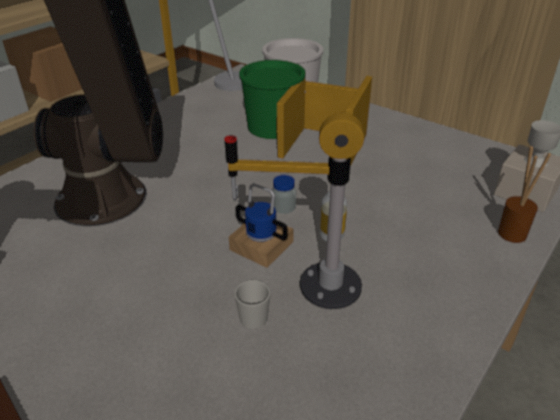

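View pics/top0.png

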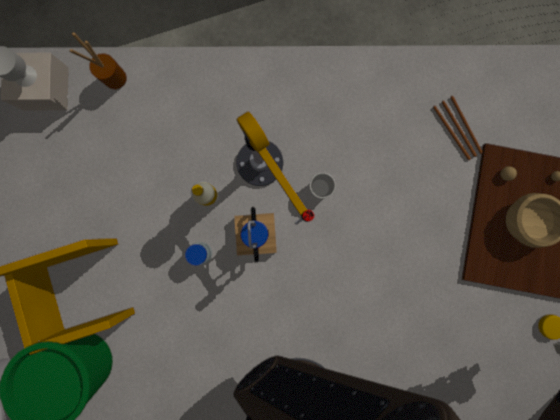

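The scene view shows the arm's red-topped knob at about (231,140), the mixer at (261,220) and the stand foot at (331,285). In the top view the knob is at (307,215), the mixer at (254,235), the bottle at (204,193), the jar at (197,255) and the cup at (322,185). Next I'll enlarge both views.

```bash
python3 - <<'E'
import cv2
s=cv2.imread("pics/scene0.png")[125:275,200:350]; t=cv2.imread("pics/top0.png")[130:280,180:340]
cv2.imwrite("pics/sc.png",cv2.resize(s,(600,600),interpolation=3)) 
cv2.imwrite("pics/tc.png",cv2.resize(t,(640,600),interpolation=3))
E
```

```text
(no output)
```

View pics/sc.png

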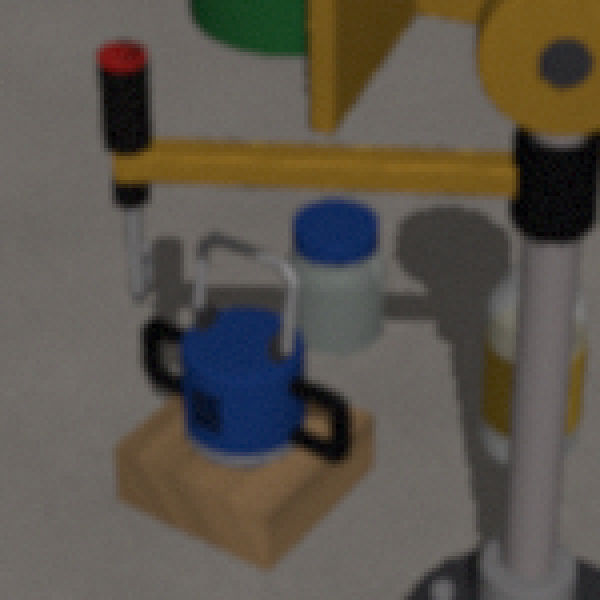

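View pics/tc.png

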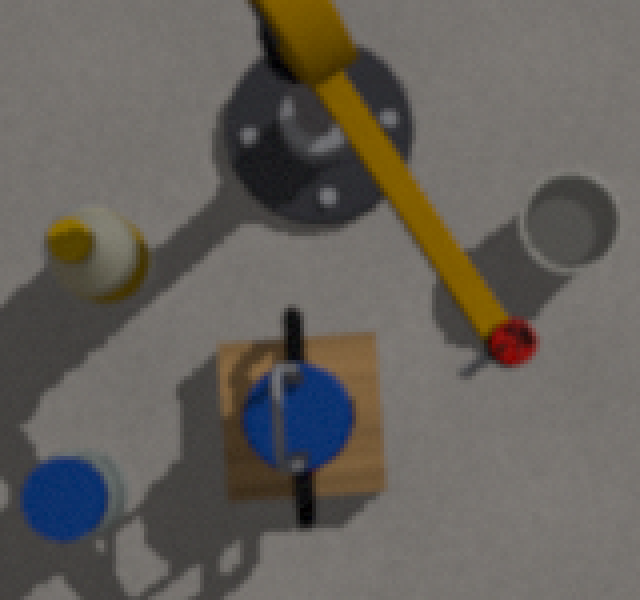

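```bash
cat > h.py <<'E'
import numpy as np
from plant import ctrl
P={n:ctrl.camera_params(n) for n in("scene","top")}
off={"scene":(200,125),"top":(180,130)}
def ray(n,x,y,crop=True):
    p=P[n]; M=np.array(p["cam_to_world"])
    if crop: x,y=off[n][0]+(x+.5)/4-.5, off[n][1]+(y+.5)/4-.5
    d=M[:3,:3]@[(x-p["cx"])/p["fx"],-(y-p["cy"])/p["fy"],-1.]
    return M[:3,3],d/np.linalg.norm(d)
def tri(a,b):
    (o,d),(q,e)=a,b
    s,t=np.linalg.lstsq(np.c_[d,-e],q-o,rcond=None)[0]
    u,v=o+s*d,q+t*e
    return (u+v)/2,np.linalg.norm(u-v)
def atz(r,z): return r[0]+r[1]*(z-r[0][2])/r[1][2]
E
python3 - <<'E'
from h import *
np.set_printoptions(precision=4,suppress=True)
for n,s,t in [("knobtop",(123,57),(512,342)),("barR(near mast)",(292,266),(277,368)),("barL",(210,240),(281,464)),("hingeR",(281,352),(293,378)),("hingeL",(205,318),(297,464)),("mixtop",(244,338),(299,418))]:
    print(n,*tri(ray("scene",*s),ray("top",*t)))
print("foot",atz(ray("scene",331,284.5,False),.01),atz(ray("top",317,137),.01))
c=[atz(ray("top",*q),.042) for q in [(218,347),(375,334),(385,490),(229,500)]]
print("dock",np.array(c),np.mean(c,0))
print("mix",atz(ray("top",299,418),.108))
E
```

```text
knobtop [ 0.51   -0.0104  0.3588] 0.0005628118439796391
barR(near mast) [0.5029 0.1196 0.1663] 0.0004152629412407912
barL [0.4441 0.1183 0.1597] 0.0015709029641449226
hingeR [0.4983 0.1133 0.1084] 0.0018663367563120747
hingeL [0.4429 0.1115 0.1083] 0.003058431913849953
mixtop [0.4728 0.1101 0.1084] 0.0034888814174038225
foot [0.6827 0.0939 0.01  ] [0.672  0.0994 0.01  ]
dock [[0.5208 0.1678 0.042 ]
 [0.5286 0.0591 0.042 ]
 [0.421  0.0534 0.042 ]
 [0.4155 0.1607 0.042 ]] [0.4715 0.1103 0.042 ]
mix [0.4715 0.109  0.108 ]
```

The red knob top is at about (0.510, −0.010, 0.359). The bail bar's middle is at about (0.4735, 0.119, 0.163), leaning roughly 8 mm towards +y. The mast axis is near (0.676, 0.100). Next I'll hover over the knob.

```bash
cat >> h.py <<'E'
from scipy.spatial.transform import Rotation as R
AX=np.array([.676,.1005])
def delta(cp,cyaw,tp,tyaw):
    """tool-frame mm shift, deg turn about tool z, for a tool pointing down"""
    M=R.from_euler("xyz",[180,0,cyaw],degrees=True)
    d=M.inv().apply(np.array(tp)-np.array(cp))*1000
    return np.round(d,1), round(-((tyaw-cyaw+180)%360-180),1)
E
python3 - <<'E'
from h import *
c=[.222,-.638,.227]
print(delta(c,-160.8,[.222,-.638,.42],-160.8),delta(c,-160.8,[.51,-.0104,.42],-146.2))
E
```

```text
(array([   0.,    0., -193.]), -0.0) (array([-478.4,  498. , -193. ]), -14.6)
```

Request:
apply_moves([
  {"fingers":87,"delta_pos":[0,0,-50],"angular":[0,0,0]},
  {"fingers":87,"delta_pos":[0,0,-100],"angular":[0,0,0]},
  {"fingers":87,"delta_pos":[0,0,-150],"angular":[0,0,0]},
  {"fingers":87,"delta_pos":[0,0,-193],"angular":[0,0,0]},
  {"fingers":87,"delta_pos":[-478.4,498,-193],"angular":[0,0,-14.6]},
  {"fingers":87,"delta_pos":[-478.4,498,-193],"angular":[0,0,-14.6]},
  {"fingers":87,"delta_pos":[-478.4,498,-193],"angular":[0,0,-14.6]},
  {"fingers":87,"delta_pos":[-478.4,498,-193],"angular":[0,0,-14.6]},
  {"fingers":87,"delta_pos":[-478.4,498,-193],"angular":[0,0,-14.6]},
  {"fingers":87,"delta_pos":[-478.4,498,-193],"angular":[0,0,-14.6]},
])

```text
clock: 1.1
tool_pos: [0.3471, -0.3629, 0.4193]
orientation: [180.0, 0.0, -146.2]
force: [2.2, 0.2, -0.0]
opening: 0.087
gripper_force: 0.0
```

```bash
python3 - <<'E'
from h import *
print(delta([.3471,-.3640,.42],-146.2,[.51,-.0104,.42],-146.2))
E
```

```text
(array([-332.1,  203.2,    0. ]), -0.0)
```

Request:
apply_moves([
  {"fingers":60,"delta_pos":[-332,203,0],"angular":[0,0,0]},
  {"fingers":60,"delta_pos":[-332,203,0],"angular":[0,0,0]},
  {"fingers":60,"delta_pos":[-332,203,0],"angular":[0,0,0]},
  {"fingers":60,"delta_pos":[-332,203,0],"angular":[0,0,0]},
  {"fingers":60,"delta_pos":[-332,203,0],"angular":[0,0,0]},
  {"fingers":60,"delta_pos":[-332,203,0],"angular":[0,0,0]},
  {"fingers":60,"delta_pos":[-332,203,0],"angular":[0,0,0]},
  {"fingers":60,"delta_pos":[-332,203,0],"angular":[0,0,0]},
  {"fingers":60,"delta_pos":[-332,203,0],"angular":[0,0,0]},
  {"fingers":60,"delta_pos":[-332,203,0],"angular":[0,0,0]},
])

```text
clock: 2.1
tool_pos: [0.5101, -0.0106, 0.4188]
orientation: [180.0, -0.1, -146.1]
force: [-1.3, 0.2, -0.1]
opening: 0.0603
gripper_force: 0.0
```

```bash
python3 - <<'E'
from h import *
import cv2
o=ctrl.get_obs();print(o["tool_pos"],o["orientation"],o["joint_pos"],o["force"])
im=[]
for n in("scene","top"):
    i=ctrl.snapshot(n)[:,:,::-1]; cv2.imwrite(f"pics/{n}1.png",i)
    im.append(cv2.resize(i[60:260,160:320] if n=="scene" else i[120:320,220:380],None,fx=2.5,fy=2.5,interpolation=3))
cv2.imwrite("pics/b1.png",np.hstack(im))
E
```

```text
[ 0.51011452 -0.0106094   0.41884159] [ 1.79971221e+02 -8.71139870e-02 -1.46100714e+02] [ 2.08825329e+01  9.37240334e-01  5.15894801e-01 -8.41882733e-03
 -8.96700121e+01 -7.69832137e+01] [-1.27691603  0.18323722 -0.08657125]
```

View pics/b1.png

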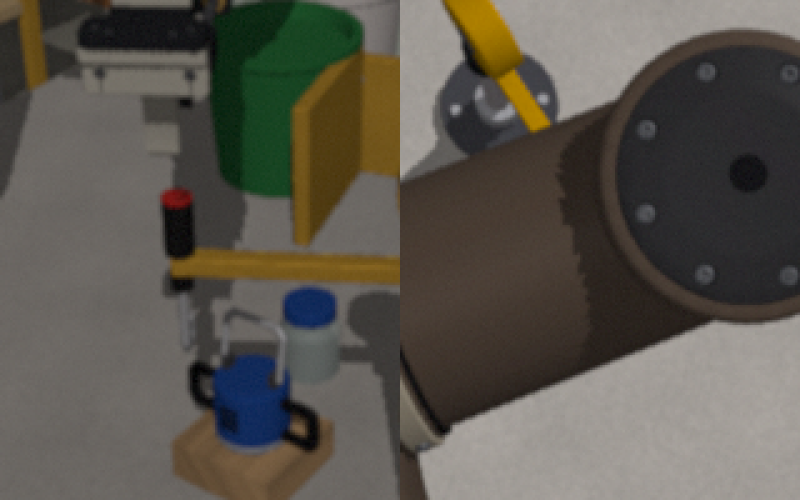

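The view from above is blocked by the wrist. The scene view shows the open fingers straight above the knob: finger tips at about (162,135) and (186,100), knob top at (178,198) in the crop. Now I'll descend and grip.

Request:
apply_moves([
  {"fingers":60,"delta_pos":[0,0,35],"angular":[0,0,0]},
  {"fingers":60,"delta_pos":[0,0,60],"angular":[0,0,0]},
  {"fingers":60,"delta_pos":[0,0,75],"angular":[0,0,0]},
  {"fingers":60,"delta_pos":[0,0,90],"angular":[0,0,0]},
  {"fingers":60,"delta_pos":[0,0,103],"angular":[0,0,0]},
  {"fingers":60,"delta_pos":[0,0,103],"angular":[0,0,0]},
  {"fingers":32,"delta_pos":[0,0,103],"angular":[0,0,0]},
  {"fingers":32,"delta_pos":[0,0,103],"angular":[0,0,0]},
  {"fingers":32,"delta_pos":[0,0,103],"angular":[0,0,0]},
  {"fingers":32,"delta_pos":[0,0,103],"angular":[0,0,0]},
])

```text
clock: 3.2
tool_pos: [0.5102, -0.0115, 0.3171]
orientation: [-180.0, 0.0, -146.2]
force: [-0.4, 0.3, 0.5]
opening: 0.0348
gripper_force: 0.0
```

Request:
apply_moves([
  {"fingers":26,"delta_pos":[0,0,0],"angular":[0,0,0]},
  {"fingers":24,"delta_pos":[0,0,0],"angular":[0,0,0]},
  {"fingers":15,"delta_pos":[0,0,0],"angular":[0,0,0]},
  {"fingers":10,"delta_pos":[0,0,0],"angular":[0,0,0]},
  {"fingers":10,"delta_pos":[0,0,0],"angular":[0,0,0]},
  {"fingers":10,"delta_pos":[0,0,0],"angular":[0,0,0]},
])

```text
clock: 3.8
tool_pos: [0.5101, -0.0115, 0.3166]
orientation: [-180.0, 0.0, -146.2]
force: [-0.4, -0.5, 1.1]
opening: 0.0236
gripper_force: 30.0
```

```bash
python3 - <<'E'
from h import *
import cv2
o=ctrl.get_obs();print(o["tool_pos"],o["orientation"],o["force"],o["moment"])
i=ctrl.snapshot("scene")[:,:,::-1]
cv2.imwrite("pics/s2.png",cv2.resize(i[80:260,180:340],None,fx=3.3,fy=3.3,interpolation=3))
E
```

```text
[ 0.51009103 -0.01152479  0.31662298] [-1.79997634e+02  7.95796156e-03 -1.46214835e+02] [-0.39221208 -0.53894366  1.05641053] [0.16139718 0.08476271 0.03427494]
```

View pics/s2.png

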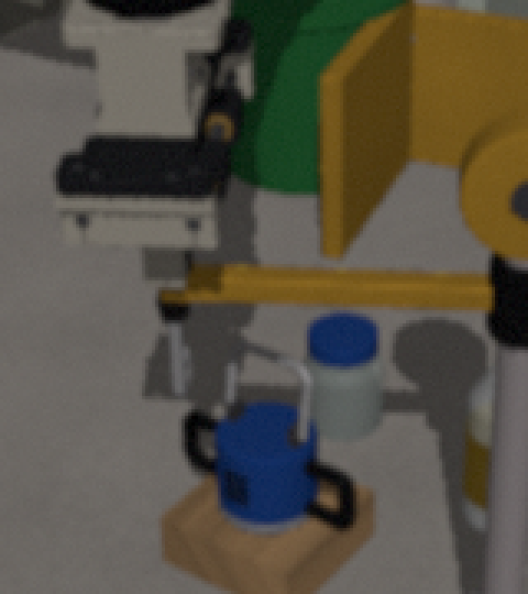

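The knob is gripped at 23.6 mm opening with 30 N. The fingers are just above the arm at about (190,265) in the crop, and the hook hangs clear to the left of the mixer. Next I'll pull it down 100 mm.

Request:
apply_moves([
  {"fingers":10,"delta_pos":[0,0,8],"angular":[0,0,0]},
  {"fingers":10,"delta_pos":[0,0,20],"angular":[0,0,0]},
  {"fingers":10,"delta_pos":[0,0,34],"angular":[0,0,0]},
  {"fingers":10,"delta_pos":[0,0,48],"angular":[0,0,0]},
  {"fingers":10,"delta_pos":[0,0,62],"angular":[0,0,0]},
  {"fingers":10,"delta_pos":[0,0,76],"angular":[0,0,0]},
  {"fingers":10,"delta_pos":[0,0,88],"angular":[0,0,0]},
  {"fingers":10,"delta_pos":[0,0,96],"angular":[0,0,0]},
  {"fingers":10,"delta_pos":[0,0,100],"angular":[0,0,0]},
  {"fingers":10,"delta_pos":[0,0,100],"angular":[0,0,0]},
])

```text
clock: 4.85
tool_pos: [0.5103, -0.0118, 0.2169]
orientation: [-180.0, 0.0, -146.2]
force: [-2.0, -0.3, 7.4]
opening: 0.0237
gripper_force: 30.0
```

```bash
cat >> h.py <<'E'
def arc(cp,cyaw,degs,ax=AX,dz=0):
    """rows swinging the knob clockwise by degs about the mast axis"""
    v=np.array(cp[:2])-ax
    for a in degs:
        w=ax+R.from_euler("z",-a,degrees=True).apply([*v,0])[:2]
        d,t=delta(cp,cyaw,[*w,cp[2]+dz],cyaw-a); print(a,np.round(w,4),d,t)
E
python3 - <<'E'
from h import *
o=ctrl.get_obs();print(o["tool_pos"],o["orientation"],o["force"],o["moment"],o["opening"])
arc([.51,-.0104,.217],-146.2,range(2,40,2))
E
```

```text
[ 0.51029691 -0.01184609  0.21691691] [-1.79950638e+02  1.22433591e-02 -1.46200134e+02] [-2.00249716 -0.29893819  7.41738004] [-0.09994853  0.75900376  0.11638488] 0.023680748894953405
2 [ 0.5062 -0.0045] [-0.1  7.   0. ] 2.0
4 [0.5027 0.0014] [-0.5 13.9  0. ] 4.0
6 [0.4993 0.0076] [-1.1 20.9  0. ] 6.0
8 [0.4962 0.0138] [-2.  27.8  0. ] 8.0
10 [0.4933 0.0201] [-3.1 34.7  0. ] 10.0
12 [0.4906 0.0265] [-4.4 41.5  0. ] 12.0
14 [0.4881 0.0331] [-6.  48.3  0. ] 14.0
16 [0.4859 0.0397] [-7.8 55.   0. ] 16.0
18 [0.4839 0.0463] [-9.8 61.7  0. ] 18.0
20 [0.4821 0.0531] [-12.1  68.3   0. ] 20.0
22 [0.4805 0.0599] [-14.6  74.8   0. ] 22.0
24 [0.4792 0.0667] [-17.3  81.2   0. ] 24.0
26 [0.4782 0.0736] [-20.3  87.5   0. ] 26.0
28 [0.4774 0.0805] [-23.5  93.7   0. ] 28.0
30 [0.4768 0.0875] [-26.8  99.8   0. ] 30.0
32 [0.4765 0.0944] [-30.4 105.8   0. ] 32.0
34 [0.4764 0.1014] [-34.2 111.6   0. ] 34.0
36 [0.4765 0.1084] [-38.2 117.3   0. ] 36.0
38 [0.4769 0.1153] [-42.4 122.9   0. ] 38.0
```

Request:
apply_moves([
  {"fingers":10,"delta_pos":[-0.1,7,0],"angular":[0,0,2]},
  {"fingers":10,"delta_pos":[-0.5,13.9,0],"angular":[0,0,4]},
  {"fingers":10,"delta_pos":[-1.1,20.9,0],"angular":[0,0,6]},
  {"fingers":10,"delta_pos":[-2,27.8,0],"angular":[0,0,8]},
  {"fingers":10,"delta_pos":[-3.1,34.7,0],"angular":[0,0,10]},
  {"fingers":10,"delta_pos":[-4.4,41.5,0],"angular":[0,0,12]},
  {"fingers":10,"delta_pos":[-6,48.3,0],"angular":[0,0,14]},
  {"fingers":10,"delta_pos":[-7.8,55,0],"angular":[0,0,16]},
  {"fingers":10,"delta_pos":[-9.8,61.7,0],"angular":[0,0,18]},
  {"fingers":10,"delta_pos":[-9.8,61.7,0],"angular":[0,0,18]},
])

```text
clock: 5.85
tool_pos: [0.484, 0.0455, 0.2175]
orientation: [-180.0, 0.1, -164.2]
force: [-2.3, 0.1, 7.1]
opening: 0.023
gripper_force: 30.0
```

```bash
python3 - <<'E'
from h import *
o=ctrl.get_obs();print(o["tool_pos"],o["orientation"],o["force"],o["moment"],o["opening"])
arc([.4839,.0463,.217],-164.2,[2,4,6,8,10,11,12,13,14,15,16,17,18])
E
```

```text
[0.48399164 0.04552091 0.21747999] [-1.79977470e+02  5.98992222e-02 -1.64242400e+02] [-2.31093727  0.10014689  7.14026772] [-0.19504862  0.93674289 -0.08816627] 0.023008381544793934
2 [0.4821 0.053 ] [-0.1  7.   0. ] 2.0
4 [0.4806 0.0598] [-0.5 13.9  0. ] 4.0
6 [0.4793 0.0667] [-1.1 20.9  0. ] 6.0
8 [0.4782 0.0736] [-2.  27.8  0. ] 8.0
10 [0.4774 0.0805] [-3.1 34.7  0. ] 10.0
11 [0.4771 0.084 ] [-3.7 38.1  0. ] 11.0
12 [0.4768 0.0874] [-4.4 41.5  0. ] 12.0
13 [0.4766 0.0909] [-5.2 44.9  0. ] 13.0
14 [0.4765 0.0944] [-6.  48.3  0. ] 14.0
15 [0.4764 0.0979] [-6.8 51.7  0. ] 15.0
16 [0.4764 0.1013] [-7.8 55.   0. ] 16.0
17 [0.4764 0.1048] [-8.8 58.4  0. ] 17.0
18 [0.4766 0.1083] [-9.8 61.7  0. ] 18.0
```

Request:
apply_moves([
  {"fingers":10,"delta_pos":[0,3.5,0],"angular":[0,0,1]},
  {"fingers":10,"delta_pos":[-0.1,7,0],"angular":[0,0,2]},
  {"fingers":10,"delta_pos":[-0.3,10.5,0],"angular":[0,0,3]},
  {"fingers":10,"delta_pos":[-0.5,13.9,0],"angular":[0,0,4]},
  {"fingers":10,"delta_pos":[-0.8,17.4,0],"angular":[0,0,5]},
  {"fingers":10,"delta_pos":[-1.1,20.9,0],"angular":[0,0,6]},
  {"fingers":10,"delta_pos":[-1.5,24.4,0],"angular":[0,0,7]},
  {"fingers":10,"delta_pos":[-2,27.8,0],"angular":[0,0,8]},
  {"fingers":10,"delta_pos":[-2,27.8,0],"angular":[0,0,8]},
])

```text
clock: 6.75
tool_pos: [0.4784, 0.0726, 0.2174]
orientation: [-180.0, 0.1, -172.2]
force: [-2.9, -0.3, 7.5]
opening: 0.0243
gripper_force: 30.0
```

```bash
python3 - <<'E'
from h import *
import cv2
o=ctrl.get_obs();print(o["tool_pos"],o["orientation"],o["force"],o["moment"],o["opening"])
i=ctrl.snapshot("scene")[:,:,::-1]
cv2.imwrite("pics/s3.png",cv2.resize(i[150:260,200:320],None,fx=5,fy=5,interpolation=3))
arc([.4782,.0736,.217],-172.2,[1,2,3,4,5,6,7,8,9,10,11])
E
```

```text
[0.47842012 0.07263859 0.21742102] [-1.79990276e+02  5.38835794e-02 -1.72219120e+02] [-2.87927127 -0.32247978  7.50280002] [-0.08584486  1.0809451   0.01405231] 0.024344598193870057
1 [0.4778 0.0771] [-0.   3.5  0. ] 1.0
2 [0.4774 0.0805] [-0.1  7.   0. ] 2.0
3 [0.4771 0.084 ] [-0.3 10.4  0. ] 3.0
4 [0.4768 0.0875] [-0.5 13.9  0. ] 4.0
5 [0.4766 0.0909] [-0.8 17.4  0. ] 5.0
6 [0.4765 0.0944] [-1.1 20.9  0. ] 6.0
7 [0.4764 0.0979] [-1.5 24.3  0. ] 7.0
8 [0.4764 0.1014] [-2.  27.8  0. ] 8.0
9 [0.4764 0.1049] [-2.5 31.2  0. ] 9.0
10 [0.4765 0.1084] [-3.1 34.7  0. ] 10.0
11 [0.4767 0.1118] [-3.7 38.1  0. ] 11.0
```

View pics/s3.png

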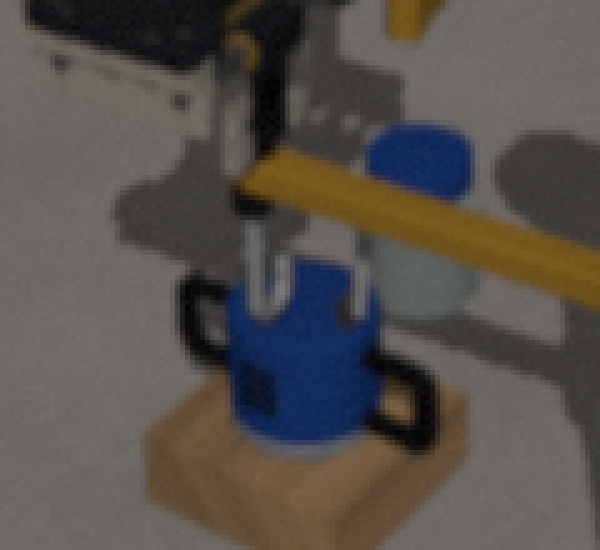

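The shank at (255,265) and hook tip at (282,280) in the crop sit just over the mixer's near rim. The hook opens towards the bail and is clear of it. I'll swing on slowly and feel for contact.

Request:
apply_moves([
  {"fingers":10,"delta_pos":[0,3.5,0],"angular":[0,0,1]},
  {"fingers":10,"delta_pos":[-0.1,7,0],"angular":[0,0,2]},
  {"fingers":10,"delta_pos":[-0.3,10.4,0],"angular":[0,0,3]},
  {"fingers":10,"delta_pos":[-0.5,13.9,0],"angular":[0,0,4]},
  {"fingers":10,"delta_pos":[-0.8,17.4,0],"angular":[0,0,5]},
  {"fingers":10,"delta_pos":[-0.8,17.4,0],"angular":[0,0,5]},
])

```text
clock: 7.4
tool_pos: [0.4769, 0.09, 0.2174]
orientation: [180.0, 0.1, -177.2]
force: [-3.2, -0.2, 7.8]
opening: 0.0233
gripper_force: 30.0
```

Request:
apply_moves([
  {"fingers":10,"delta_pos":[0,1.8,0],"angular":[0,0,0.5]},
  {"fingers":10,"delta_pos":[0,3.5,0],"angular":[0,0,1]},
  {"fingers":10,"delta_pos":[0,3.5,0],"angular":[0,0,1]},
])

```text
clock: 7.7
tool_pos: [0.4767, 0.0934, 0.2174]
orientation: [180.0, 0.1, -178.2]
force: [-3.3, 0.7, 6.7]
opening: 0.0235
gripper_force: 30.0
```

Request:
apply_moves([
  {"fingers":10,"delta_pos":[0,1.8,0],"angular":[0,0,0.5]},
  {"fingers":10,"delta_pos":[0,3.5,0],"angular":[0,0,1]},
  {"fingers":10,"delta_pos":[0,3.5,0],"angular":[0,0,1]},
])

```text
clock: 8.0
tool_pos: [0.4767, 0.0969, 0.2174]
orientation: [180.0, 0.1, -179.2]
force: [-3.2, 0.6, 8.1]
opening: 0.0234
gripper_force: 30.0
```

```bash
python3 - <<'E'
from h import *
o=ctrl.get_obs();print(o["tool_pos"],o["orientation"],o["force"],o["moment"],o["opening"])
E
```

```text
[0.47665605 0.09692861 0.21740193] [ 1.79994141e+02  5.79627584e-02 -1.79214593e+02] [-3.20112825  0.56353081  8.0543752 ] [ 0.01261541  1.00588299 -0.06627006] 0.0233805569557312
```

Request:
apply_moves([
  {"fingers":10,"delta_pos":[0,1,0],"angular":[0,0,0.3]},
  {"fingers":10,"delta_pos":[0,2,0],"angular":[0,0,0.6]},
  {"fingers":10,"delta_pos":[0,3,0],"angular":[0,0,0.9]},
  {"fingers":10,"delta_pos":[0,3,0],"angular":[0,0,0.9]},
])

```text
clock: 8.4
tool_pos: [0.4767, 0.0999, 0.2174]
orientation: [180.0, 0.1, 179.9]
force: [-2.2, 0.1, 6.7]
opening: 0.0232
gripper_force: 30.0
```

Request:
apply_moves([
  {"fingers":10,"delta_pos":[0,1,0],"angular":[0,0,0.3]},
  {"fingers":10,"delta_pos":[0,2,0],"angular":[0,0,0.6]},
  {"fingers":10,"delta_pos":[0,2,0],"angular":[0,0,0.6]},
])

```text
clock: 8.7
tool_pos: [0.4767, 0.1019, 0.2174]
orientation: [180.0, 0.1, 179.3]
force: [-1.9, 0.2, 7.5]
opening: 0.0233
gripper_force: 30.0
```

Request:
apply_moves([
  {"fingers":10,"delta_pos":[0,1,0],"angular":[0,0,0.3]},
  {"fingers":10,"delta_pos":[0,2,0],"angular":[0,0,0.6]},
  {"fingers":10,"delta_pos":[0,2,0],"angular":[0,0,0.6]},
])

```text
clock: 9.0
tool_pos: [0.4767, 0.104, 0.2174]
orientation: [180.0, 0.1, 178.7]
force: [-2.8, 0.3, 7.0]
opening: 0.0231
gripper_force: 30.0
```

```bash
python3 - <<'E'
from h import *
o=ctrl.get_obs();print(o["tool_pos"],o["orientation"],o["force"],o["moment"])
E
```

```text
[0.47670877 0.10396019 0.21741726] [1.79983811e+02 6.52816688e-02 1.78694823e+02] [-2.78858342  0.32073802  7.0264222 ] [0.08240034 0.97855753 0.03815195]
```

Request:
apply_moves([
  {"fingers":10,"delta_pos":[0,1,0],"angular":[0,0,0.3]},
  {"fingers":10,"delta_pos":[0,2,0],"angular":[0,0,0.6]},
  {"fingers":10,"delta_pos":[0,2,0],"angular":[0,0,0.6]},
])

```text
clock: 9.3
tool_pos: [0.4768, 0.106, 0.2174]
orientation: [180.0, 0.1, 178.1]
force: [-3.4, -0.2, 6.8]
opening: 0.0238
gripper_force: 30.0
```

```bash
python3 - <<'E'
from h import *
o=ctrl.get_obs();print(o["tool_pos"],o["force"],o["moment"])
E
```

```text
[0.47677997 0.10598121 0.21742536] [-3.41034979 -0.24582319  6.83848312] [0.12918697 0.95126883 0.00862957]
```

Request:
apply_moves([
  {"fingers":10,"delta_pos":[0,1,0],"angular":[0,0,0.3]},
  {"fingers":10,"delta_pos":[0,1,0],"angular":[0,0,0.3]},
])

```text
clock: 9.5
tool_pos: [0.4768, 0.107, 0.2174]
orientation: [180.0, 0.1, 177.8]
force: [-2.9, 1.1, 6.8]
opening: 0.0233
gripper_force: 30.0
```

```bash
python3 - <<'E'
from h import *
o=ctrl.get_obs();print(o["tool_pos"],o["force"],o["moment"])
E
```

```text
[0.47678549 0.10695782 0.21741922] [-2.94459059  1.1043525   6.83983028] [0.15716029 0.98919848 0.05788347]
```

Request:
apply_moves([
  {"fingers":10,"delta_pos":[0,1,0],"angular":[0,0,0.3]},
  {"fingers":10,"delta_pos":[0,2,0],"angular":[0,0,0.6]},
  {"fingers":10,"delta_pos":[0,2,0],"angular":[0,0,0.6]},
])

```text
clock: 9.8
tool_pos: [0.4769, 0.109, 0.2174]
orientation: [180.0, 0.1, 177.2]
force: [-2.1, 0.4, 6.8]
opening: 0.0234
gripper_force: 30.0
```

Request:
apply_moves([
  {"fingers":10,"delta_pos":[0,1,0],"angular":[0,0,0.3]},
  {"fingers":10,"delta_pos":[0,1,0],"angular":[0,0,0.3]},
])

```text
clock: 10.0
tool_pos: [0.477, 0.11, 0.2175]
orientation: [180.0, 0.1, 176.9]
force: [-2.4, 0.9, 7.1]
opening: 0.0235
gripper_force: 30.0
```

```bash
python3 - <<'E'
from h import *
o=ctrl.get_obs();print(o["tool_pos"],o["force"],o["moment"])
E
```

```text
[0.47697325 0.11000765 0.21745375] [-2.38339674  0.89533886  7.13342097] [0.17058492 0.95369949 0.09580599]
```

Request:
apply_moves([
  {"fingers":10,"delta_pos":[0,1,0],"angular":[0,0,0.3]},
  {"fingers":10,"delta_pos":[0,1,0],"angular":[0,0,0.3]},
])

```text
clock: 10.2
tool_pos: [0.477, 0.111, 0.2174]
orientation: [180.0, 0.1, 176.6]
force: [-2.6, 0.6, 7.0]
opening: 0.0235
gripper_force: 30.0
```

Request:
apply_moves([
  {"fingers":10,"delta_pos":[0,1,0],"angular":[0,0,0.3]},
  {"fingers":10,"delta_pos":[0,1,0],"angular":[0,0,0.3]},
])

```text
clock: 10.4
tool_pos: [0.4771, 0.112, 0.2174]
orientation: [180.0, 0.1, 176.3]
force: [-3.3, 0.2, 6.9]
opening: 0.0236
gripper_force: 30.0
```

```bash
python3 - <<'E'
from h import *
o=ctrl.get_obs();print(o["tool_pos"],o["force"],o["moment"])
E
```

```text
[0.47705281 0.11202554 0.21743045] [-3.28351324  0.24026215  6.85368595] [0.13264328 1.04743985 0.01804911]
```

Request:
apply_moves([
  {"fingers":10,"delta_pos":[0,1,0],"angular":[0,0,0.3]},
  {"fingers":10,"delta_pos":[0,1,0],"angular":[0,0,0.3]},
])

```text
clock: 10.6
tool_pos: [0.4772, 0.113, 0.2175]
orientation: [180.0, 0.1, 176.0]
force: [-2.1, 1.0, 7.5]
opening: 0.0235
gripper_force: 30.0
```

```bash
python3 - <<'E'
from h import *
import cv2
o=ctrl.get_obs();print(o["tool_pos"],o["force"],o["moment"])
i=ctrl.snapshot("scene")[:,:,::-1]
cv2.imwrite("pics/s4.png",cv2.resize(i[155:245,220:310],None,fx=6.6,fy=6.6,interpolation=3))
E
```

```text
[0.47716613 0.11302128 0.21747312] [-2.05477351  1.03319166  7.46388584] [0.09305644 0.97421397 0.08346049]
```

View pics/s4.png

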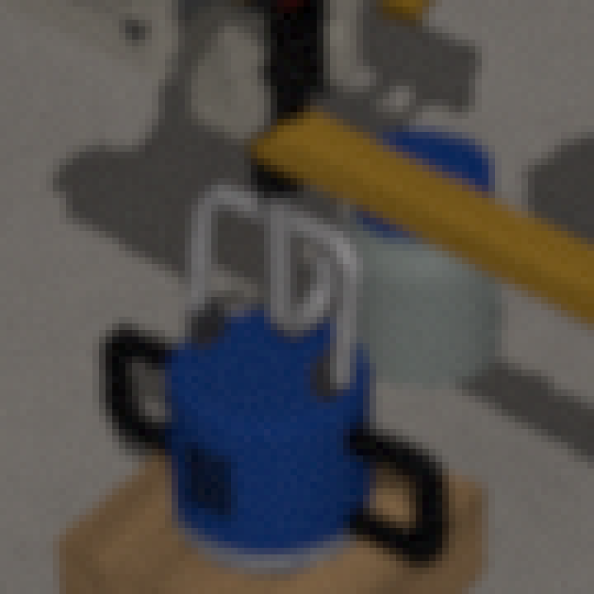

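The hook is under the bail: shank at (278,250), in front of the bar at about (275,215) in the crop, with the tip at (320,270) beyond it. There is no touch force yet, so I'll keep feeling in 1 mm steps.

Request:
apply_moves([
  {"fingers":10,"delta_pos":[0,1,0],"angular":[0,0,0.3]},
  {"fingers":10,"delta_pos":[0,1,0],"angular":[0,0,0.3]},
])

```text
clock: 10.85
tool_pos: [0.4772, 0.114, 0.2174]
orientation: [180.0, 0.1, 175.7]
force: [-2.0, 0.5, 6.9]
opening: 0.0235
gripper_force: 30.0
```

```bash
python3 - <<'E'
from h import *
o=ctrl.get_obs();print(o["tool_pos"],o["force"],o["moment"])
E
```

```text
[0.4771927  0.11396024 0.2174428 ] [-2.02546482  0.46350615  6.94591551] [0.07457484 0.95067817 0.07760626]
```

Request:
apply_moves([
  {"fingers":10,"delta_pos":[0,1,0],"angular":[0,0,0.3]},
  {"fingers":10,"delta_pos":[0,1,0],"angular":[0,0,0.3]},
])

```text
clock: 11.05
tool_pos: [0.4773, 0.1147, 0.2175]
orientation: [-180.0, 0.1, 175.4]
force: [-2.6, -0.7, 7.6]
opening: 0.0235
gripper_force: 30.0
```

```bash
python3 - <<'E'
from h import *
o=ctrl.get_obs();print(o["tool_pos"],o["force"],o["moment"])
E
```

```text
[0.47725024 0.11474216 0.21746819] [-2.55779313 -0.69607409  7.63170088] [-0.30235698  0.82206466  0.10717685]
```

Request:
apply_moves([
  {"fingers":10,"delta_pos":[0,0.7,0],"angular":[0,0,0.2]},
  {"fingers":10,"delta_pos":[0,0.7,0],"angular":[0,0,0.2]},
])

```text
clock: 11.25
tool_pos: [0.4773, 0.1153, 0.2175]
orientation: [-180.0, 0.1, 175.2]
force: [-3.1, -1.3, 7.9]
opening: 0.0236
gripper_force: 30.0
```

```bash
python3 - <<'E'
from h import *
o=ctrl.get_obs();print(o["tool_pos"],o["force"],o["moment"])
E
```

```text
[0.47732132 0.11530413 0.21749873] [-3.0843121  -1.27444165  7.88025867] [-0.43047533  0.88759062  0.07630185]
```

Contact is confirmed at y ≈ 0.1143 (−1.3 N now). I'll back off about 4 mm so the bar is over the throat, then ease up.

Request:
apply_moves([
  {"fingers":10,"delta_pos":[0,-2,0],"angular":[0,0,-0.6]},
  {"fingers":10,"delta_pos":[0,-4,0],"angular":[0,0,-1.1]},
  {"fingers":10,"delta_pos":[0,-4,0],"angular":[0,0,-1.1]},
])

```text
clock: 11.55
tool_pos: [0.477, 0.1115, 0.2175]
orientation: [180.0, 0.1, 176.3]
force: [-2.2, 0.1, 7.2]
opening: 0.0232
gripper_force: 30.0
```

```bash
python3 - <<'E'
from h import *
o=ctrl.get_obs();print(o["tool_pos"],o["force"],o["moment"])
E
```

```text
[0.4770462  0.11154394 0.21750572] [-2.18707274  0.05899039  7.1981043 ] [0.22951556 0.95812963 0.1910662 ]
```

Request:
apply_moves([
  {"fingers":10,"delta_pos":[0,0,-2],"angular":[0,0,0]},
  {"fingers":10,"delta_pos":[0,0,-4],"angular":[0,0,0]},
  {"fingers":10,"delta_pos":[0,0,-6],"angular":[0,0,0]},
  {"fingers":10,"delta_pos":[0,0,-8],"angular":[0,0,0]},
  {"fingers":10,"delta_pos":[0,0,-10],"angular":[0,0,0]},
  {"fingers":10,"delta_pos":[0,0,-12],"angular":[0,0,0]},
  {"fingers":10,"delta_pos":[0,0,-14],"angular":[0,0,0]},
  {"fingers":10,"delta_pos":[0,0,-14],"angular":[0,0,0]},
])

```text
clock: 12.35
tool_pos: [0.4771, 0.1117, 0.2317]
orientation: [180.0, 0.1, 176.3]
force: [-2.3, 0.8, 6.8]
opening: 0.0237
gripper_force: 30.0
```

```bash
python3 - <<'E'
from h import *
o=ctrl.get_obs();print(o["tool_pos"],o["force"],o["moment"])
E
```

```text
[0.47705543 0.1116782  0.23168593] [-2.2958757   0.82397556  6.77559013] [0.09433535 1.0157126  0.17046471]
```

Request:
apply_moves([
  {"fingers":10,"delta_pos":[0,0,-1],"angular":[0,0,0]},
  {"fingers":10,"delta_pos":[0,0,-2],"angular":[0,0,0]},
  {"fingers":10,"delta_pos":[0,0,-3],"angular":[0,0,0]},
  {"fingers":10,"delta_pos":[0,0,-4],"angular":[0,0,0]},
  {"fingers":10,"delta_pos":[0,0,-4],"angular":[0,0,0]},
])

```text
clock: 12.85
tool_pos: [0.477, 0.1117, 0.2356]
orientation: [180.0, 0.1, 176.3]
force: [-1.8, 1.0, 7.0]
opening: 0.0235
gripper_force: 30.0
```

Request:
apply_moves([
  {"fingers":10,"delta_pos":[0,0,-1],"angular":[0,0,0]},
  {"fingers":10,"delta_pos":[0,0,-2],"angular":[0,0,0]},
  {"fingers":10,"delta_pos":[0,0,-3],"angular":[0,0,0]},
  {"fingers":10,"delta_pos":[0,0,-3],"angular":[0,0,0]},
])

```text
clock: 13.25
tool_pos: [0.477, 0.1117, 0.2386]
orientation: [180.0, 0.1, 176.3]
force: [-2.1, 0.7, 6.7]
opening: 0.0237
gripper_force: 30.0
```

```bash
python3 - <<'E'
from h import *
o=ctrl.get_obs();print(o["tool_pos"],o["force"],o["moment"])
E
```

```text
[0.47704554 0.11167015 0.23857014] [-2.08742531  0.65458554  6.71622703] [0.13011438 0.92864206 0.1300292 ]
```

Request:
apply_moves([
  {"fingers":10,"delta_pos":[0,0,-1],"angular":[0,0,0]},
  {"fingers":10,"delta_pos":[0,0,-2],"angular":[0,0,0]},
  {"fingers":10,"delta_pos":[0,0,-3],"angular":[0,0,0]},
  {"fingers":10,"delta_pos":[0,0,-3],"angular":[0,0,0]},
])

```text
clock: 13.65
tool_pos: [0.477, 0.1117, 0.2416]
orientation: [180.0, 0.1, 176.3]
force: [-2.8, 0.0, 7.5]
opening: 0.0236
gripper_force: 30.0
```

Request:
apply_moves([
  {"fingers":10,"delta_pos":[0,0,-1],"angular":[0,0,0]},
  {"fingers":10,"delta_pos":[0,0,-2],"angular":[0,0,0]},
  {"fingers":10,"delta_pos":[0,0,-2],"angular":[0,0,0]},
])

```text
clock: 13.95
tool_pos: [0.477, 0.1117, 0.2435]
orientation: [180.0, 0.1, 176.3]
force: [-1.7, 0.2, 8.1]
opening: 0.0233
gripper_force: 30.0
```

```bash
python3 - <<'E'
from h import *
o=ctrl.get_obs();print(o["tool_pos"],o["force"],o["moment"])
E
```

```text
[0.47701909 0.11170643 0.24354952] [-1.70531796  0.16647367  8.10182821] [0.15181558 0.89303004 0.15467707]
```

Request:
apply_moves([
  {"fingers":10,"delta_pos":[0,0,-1],"angular":[0,0,0]},
  {"fingers":10,"delta_pos":[0,0,-1],"angular":[0,0,0]},
])

```text
clock: 14.15
tool_pos: [0.4771, 0.1117, 0.2446]
orientation: [180.0, 0.1, 176.3]
force: [-2.2, 0.7, 6.2]
opening: 0.0234
gripper_force: 30.0
```

Request:
apply_moves([
  {"fingers":10,"delta_pos":[0,0,-1],"angular":[0,0,0]},
  {"fingers":10,"delta_pos":[0,0,-1],"angular":[0,0,0]},
])

```text
clock: 14.35
tool_pos: [0.477, 0.1117, 0.2455]
orientation: [180.0, 0.1, 176.3]
force: [-1.8, 0.3, 7.3]
opening: 0.0231
gripper_force: 30.0
```

```bash
python3 - <<'E'
from h import *
o=ctrl.get_obs();print(o["tool_pos"],o["force"],o["moment"])
E
```

```text
[0.47703421 0.11167664 0.24553967] [-1.82506698  0.31719727  7.33893153] [0.17792235 0.90556219 0.13903697]
```

Request:
apply_moves([
  {"fingers":10,"delta_pos":[0,0,-1],"angular":[0,0,0]},
  {"fingers":10,"delta_pos":[0,0,-1],"angular":[0,0,0]},
])

```text
clock: 14.55
tool_pos: [0.477, 0.1117, 0.2465]
orientation: [180.0, 0.1, 176.3]
force: [-3.0, 0.8, 6.8]
opening: 0.0238
gripper_force: 30.0
```

Request:
apply_moves([
  {"fingers":10,"delta_pos":[0,0,-0.7],"angular":[0,0,0]},
  {"fingers":10,"delta_pos":[0,0,-0.7],"angular":[0,0,0]},
])

```text
clock: 14.75
tool_pos: [0.477, 0.1116, 0.2472]
orientation: [180.0, 0.1, 176.3]
force: [-2.6, 0.4, 7.1]
opening: 0.0236
gripper_force: 30.0
```

```bash
python3 - <<'E'
from h import *
o=ctrl.get_obs();print(o["tool_pos"],o["force"],o["moment"])
E
```

```text
[0.47704312 0.11164928 0.24724378] [-2.61662571  0.35199179  7.08138178] [0.16426236 0.83746452 0.14631905]
```

Request:
apply_moves([
  {"fingers":10,"delta_pos":[0,0,-0.8],"angular":[0,0,0]},
  {"fingers":10,"delta_pos":[0,0,-0.8],"angular":[0,0,0]},
])

```text
clock: 14.95
tool_pos: [0.477, 0.1117, 0.248]
orientation: [180.0, 0.1, 176.3]
force: [-2.8, 0.3, 7.4]
opening: 0.0237
gripper_force: 30.0
```

Request:
apply_moves([
  {"fingers":10,"delta_pos":[0,0,-0.6],"angular":[0,0,0]},
  {"fingers":10,"delta_pos":[0,0,-0.6],"angular":[0,0,0]},
])

```text
clock: 15.15
tool_pos: [0.4771, 0.1117, 0.2486]
orientation: [180.0, 0.1, 176.3]
force: [-2.1, 0.8, 6.5]
opening: 0.0236
gripper_force: 30.0
```

```bash
python3 - <<'E'
from h import *
o=ctrl.get_obs();print(o["tool_pos"],o["force"],o["moment"])
E
```

```text
[0.47706632 0.11166786 0.24860792] [-2.11184987  0.78257828  6.47788214] [0.16254187 0.94699643 0.12650867]
```

Request:
apply_moves([
  {"fingers":10,"delta_pos":[0,0,-0.8],"angular":[0,0,0]},
  {"fingers":10,"delta_pos":[0,0,-0.8],"angular":[0,0,0]},
])

```text
clock: 15.35
tool_pos: [0.477, 0.1117, 0.2494]
orientation: [180.0, 0.1, 176.3]
force: [-2.9, 0.9, 6.8]
opening: 0.0233
gripper_force: 30.0
```

Request:
apply_moves([
  {"fingers":10,"delta_pos":[0,0,-0.6],"angular":[0,0,0]},
  {"fingers":10,"delta_pos":[0,0,-0.6],"angular":[0,0,0]},
])

```text
clock: 15.55
tool_pos: [0.4771, 0.1117, 0.25]
orientation: [180.0, 0.1, 176.3]
force: [-2.9, 0.7, 7.1]
opening: 0.0238
gripper_force: 30.0
```

```bash
python3 - <<'E'
from h import *
o=ctrl.get_obs();print(o["tool_pos"],o["force"],o["moment"])
E
```

```text
[0.47706225 0.11168531 0.25001723] [-2.90552126  0.72169047  7.09151192] [0.15997342 0.91349552 0.03404147]
```

Request:
apply_moves([
  {"fingers":10,"delta_pos":[0,0,-0.7],"angular":[0,0,0]},
  {"fingers":10,"delta_pos":[0,0,-0.7],"angular":[0,0,0]},
])

```text
clock: 15.75
tool_pos: [0.477, 0.1117, 0.2507]
orientation: [180.0, 0.1, 176.3]
force: [-2.8, 0.4, 7.3]
opening: 0.0236
gripper_force: 30.0
```

Request:
apply_moves([
  {"fingers":10,"delta_pos":[0,0,-0.5],"angular":[0,0,0]},
  {"fingers":10,"delta_pos":[0,0,-0.5],"angular":[0,0,0]},
])

```text
clock: 15.95
tool_pos: [0.477, 0.1117, 0.2512]
orientation: [180.0, 0.1, 176.3]
force: [-2.5, 0.2, 7.1]
opening: 0.0236
gripper_force: 30.0
```

```bash
python3 - <<'E'
from h import *
o=ctrl.get_obs();print(o["tool_pos"],o["force"],o["moment"])
E
```

```text
[0.47704146 0.11168646 0.25121253] [-2.45407655  0.16340881  7.11610587] [0.14607725 0.88318305 0.10389096]
```

Request:
apply_moves([
  {"fingers":10,"delta_pos":[0,0,-0.7],"angular":[0,0,0]},
  {"fingers":10,"delta_pos":[0,0,-0.7],"angular":[0,0,0]},
])

```text
clock: 16.15
tool_pos: [0.477, 0.1117, 0.2516]
orientation: [180.0, 0.1, 176.3]
force: [-1.3, 0.6, 5.0]
opening: 0.0235
gripper_force: 30.0
```

Request:
apply_moves([
  {"fingers":10,"delta_pos":[0,0,-0.5],"angular":[0,0,0]},
  {"fingers":10,"delta_pos":[0,0,-0.5],"angular":[0,0,0]},
])

```text
clock: 16.35
tool_pos: [0.477, 0.1117, 0.2517]
orientation: [180.0, 0.0, 176.3]
force: [-0.1, 1.0, 3.6]
opening: 0.0235
gripper_force: 30.0
```

```bash
python3 - <<'E'
from h import *
o=ctrl.get_obs();print(o["tool_pos"],o["force"],o["moment"])
E
```

```text
[0.47699207 0.11170788 0.25172832] [-0.11151426  1.0236059   3.56801458] [ 0.34026403 -0.07025473  0.10368103]
```

The bail is taking load (fz fell from 7 to 3.6 N) at a carriage of about 0.065, inside the seated range. I'll ease up a little more.

Request:
apply_moves([
  {"fingers":10,"delta_pos":[0,0,-0.5],"angular":[0,0,0]},
  {"fingers":10,"delta_pos":[0,0,-1],"angular":[0,0,0]},
  {"fingers":10,"delta_pos":[0,0,-1],"angular":[0,0,0]},
])

```text
clock: 16.65
tool_pos: [0.477, 0.1116, 0.2523]
orientation: [180.0, 0.0, 176.3]
force: [3.1, 2.1, -0.4]
opening: 0.0234
gripper_force: 30.0
```

```bash
python3 - <<'E'
from h import *
import cv2
o=ctrl.get_obs();print(o["tool_pos"],o["force"],o["moment"])
i=ctrl.snapshot("scene")[:,:,::-1]
cv2.imwrite("pics/s5.png",cv2.resize(i[145:235,220:310],None,fx=6.6,fy=6.6,interpolation=3))
E
```

```text
[0.47697955 0.11163784 0.25234121] [ 3.1271733   2.07581595 -0.42542693] [ 0.34879899 -1.25233033  0.14415358]
```

View pics/s5.png

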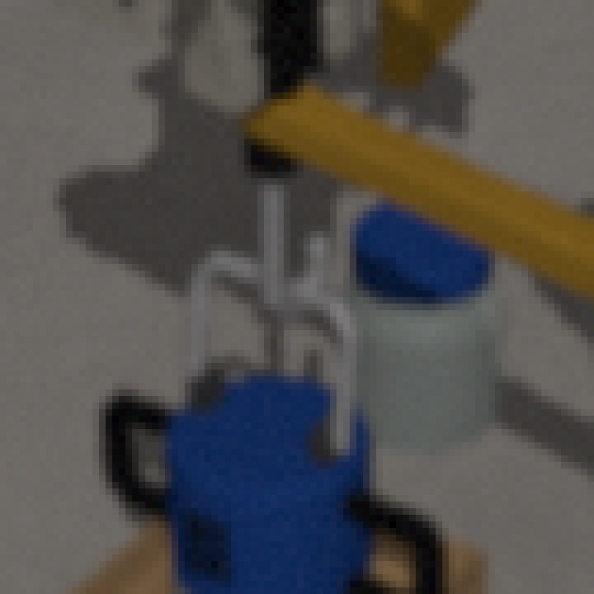

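The shank at (272,230) is in front of the bar and the tip at (318,250) is behind it, with the bar at (275,290) in the throat. So the bail is seated and carries the spring's whole pull. I'll let go slowly and go straight up.

Request:
apply_moves([
  {"fingers":22,"delta_pos":[0,0,0.3],"angular":[0,0,0]},
  {"fingers":25,"delta_pos":[0,0,0.3],"angular":[0,0,0]},
  {"fingers":28,"delta_pos":[0,0,0.3],"angular":[0,0,0]},
  {"fingers":40,"delta_pos":[0,0,0.3],"angular":[0,0,0]},
  {"fingers":60,"delta_pos":[0,0,0.3],"angular":[0,0,0]},
  {"fingers":60,"delta_pos":[0,0,0.3],"angular":[0,0,0]},
  {"fingers":60,"delta_pos":[0,0,0.3],"angular":[0,0,0]},
])

```text
clock: 17.4
tool_pos: [0.4765, 0.1115, 0.2521]
orientation: [-180.0, -0.0, 176.3]
force: [-0.8, 0.0, -0.2]
opening: 0.0548
gripper_force: 0.0
```

Request:
apply_moves([
  {"fingers":60,"delta_pos":[0,0,-10],"angular":[0,0,0]},
  {"fingers":60,"delta_pos":[0,0,-25],"angular":[0,0,0]},
  {"fingers":60,"delta_pos":[0,0,-45],"angular":[0,0,0]},
  {"fingers":60,"delta_pos":[0,0,-70],"angular":[0,0,0]},
  {"fingers":60,"delta_pos":[0,0,-100],"angular":[0,0,0]},
  {"fingers":60,"delta_pos":[0,0,-130],"angular":[0,0,0]},
  {"fingers":60,"delta_pos":[0,0,-150],"angular":[0,0,0]},
  {"fingers":60,"delta_pos":[0,0,-150],"angular":[0,0,0]},
])

```text
clock: 18.2
tool_pos: [0.4777, 0.1117, 0.4061]
orientation: [179.8, 0.3, 176.3]
force: [-0.4, -0.3, 0.4]
opening: 0.0601
gripper_force: 0.0
```

```bash
python3 - <<'E'
from h import *
import cv2
o=ctrl.get_obs();print(o["tool_pos"],o["force"],o["opening"])
i=ctrl.snapshot("scene")[:,:,::-1]
cv2.imwrite("pics/s6.png",cv2.resize(i[130:270,200:340],None,fx=4.2,fy=4.2,interpolation=3))
E
```

```text
[0.47765837 0.11167381 0.40610584] [-0.39290137 -0.29660898  0.39758632] 0.06005344141744972
```

View pics/s6.png

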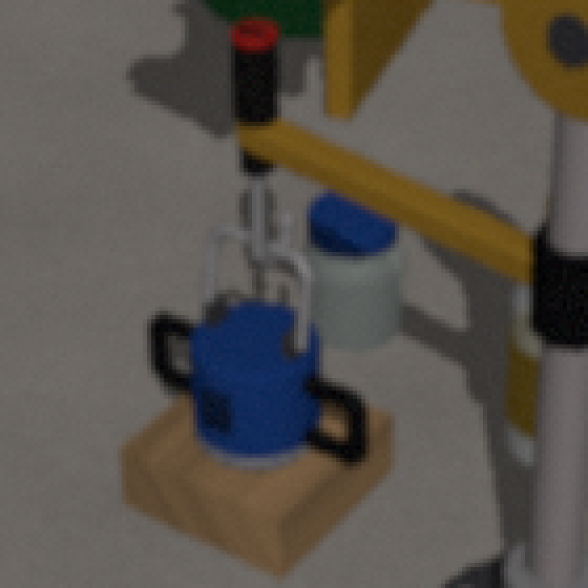

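The knob is free at (255,75) in the crop. The bail is held in the hook at about (262,245), and the mixer is upright in its dock.

```bash
python3 -c "
from plant import ctrl
print(ctrl.close_job())"
```

```text
the job is handed in; nothing more can be done
None
```

The job is handed in: the hook is left pulling on the mixer's bail, the mixer is upright in its dock, the knob is released and the gripper is clear; the jar, bottle and cup were not approached.

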